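# Set a trolley wheel's valve to the pointer and stop the wheel

### The arm

A 7-joint arm with a two-finger parallel gripper is mounted at the origin on the work surface. World frame = base frame: x ahead of the robot, y to its left, z up, the work surface at z = 0. Lengths are in m, angles in rad, forces in N, time in s.
With the tool pointing down it reaches from about 0.35 to 0.775 m from the base axis. Payload 3.1 kg.
Tool frame: the origin (TCP) lies on the front face of the gripper's body, between the roots of the fingers; the fingertips stand 73 mm ahead of it and the grasp point (between the pads) lies 54 mm ahead of it; z points along the fingers, y is the line along which they close (so a half turn about z gives the same grasp; the last joint's range is limited). The gripper opens to 85 mm and grips with 20 to 120 N. Pads are 22 mm wide; open, the fingers measure 114 mm over their backs; the gripper's body (76 mm by 85 mm) begins 54 mm behind the grasp point. The pads swing forward as they close: fully open they stand 13 mm farther back than shut.
Start: joints at [1.243, 0.311, 0.014, 1.512, -0.004, 1.319, -0.027], TCP at [0.155, -0.528, 0.304] pointing down, gripper open.
Joint ranges: [-2.7, 2.7], [-0.3, 1.91], [-1.27, 1.3], [0.12, 2.57], [-1.44, 4.58], [0.2, 2.03], [-3.05, 3.05]. Speed limits (rad/s): [2.79, 2.79, 3.14, 3.14, 3.14, 3.14, 3.14].

### API

Orientations are given as a 3x3 rotation matrix whose columns are the frame's x, y, z axes.
In Python, from workcell import robot, viewer, job, spot_in, trace gives the robot as it stands. The module is installed in compiled form; this text tells all that it offers.
- The arm moves only by the tool play_rows, never from a script. Its argument "deltas" is a list that holds one entry, the list of rows, each a list of 5 numbers: the closure, from 0 (fully open) to 1 (shut), then the shift along the tool's x, y, z in cm, then the turn about the tool's z in rad. In form: [[[hand, tx, ty, tz, yaw], ...]]. A call has 1 to 5 rows; each row shifts and turns the commanded pose from where the row before left it, along the tool's axes as they then stand; what a row does not reach is not made up. A row lasts 1/8 s, in which the tool goes at most 62.5 mm and 10.7 degrees, less where a joint would pass 70% of its speed; a pose out of reach is approached as far as the arm can. A call with a gripper value outside its range is refused whole. The fingers move at their own pace and stop on an object; the grip force is fixed at half the most. Time passes only in rows, so rows that do not move let the fingers close. It gives the time, the measured TCP pose, the force, the opening and the grip force at its end, in the units of the state.
- robot.get_state(): the state, without advancing time (a new reading comes with each control period).
- viewer.get_image(name): name is "scene" or "top"; returns the picture (480x640x3 uint8, red, green, blue); there is no depth.
- viewer.calibration(name): a dict with "intrinsics" (3x3 intrinsics, pixels), "R" (3x3) and "t" (3): a world point X has camera coordinates R X + t. Camera axes: x right, y down, z forward; pixel columns grow to the right and rows downward; lengths in m; the calibration is good to about 2 mm. A picture is of the moment at which its call begins. calibration takes no time and is no camera call.
- job.close_job(): hands the job in; it is judged then, once.
Trained networks look in the newest picture that a camera, given by its name, has taken for a name from the list of things; names that differ only in an ending like _2 or _b are one class to them, and where a whole thing is asked for, a point or a joint stands for the part that bears it (a point fixed in the world has none). Each returns a list of dicts, best first, with "p" (0 to 1); they miss things now and then, are a little off and sometimes report something else, mostly with a low value. They report only what shows in the picture. A call takes as long as a camera call.
- spot_in(camera, thing): "box" ([left, top, width, height] in pixels, round what is visible of it).
- trace(camera, thing): "mask" (480x640 bool, what is visible of it) and "box" ([left, top, width, height] in pixels, round what is visible of it).
The state is a dict: "clock": time; "joint_pos": joint angles; "dq": joint speeds; "joint_torque": joint torques, N m; "eef_pos": TCP position; "eef_rot": TCP orientation; "force": force on the tool from outside, world axes, zero at the start; "moment": the same for the moment, N m; "opening": finger opening in m; "finger_force": force on a finger pad.
Only numpy, scipy, OpenCV 4.12 (cv2) and the standard library are available. Lean on these libraries where they do the work, as an engineer would, in place of code of your own. Each camera call takes 0.05 s, during which the arm holds its last target. There are 200 camera calls.

### The job

On the wheel stand, push one of the trolley wheel's spokes with a fingertip to turn the wheel, either way round, until its valve stem points at the stand's pointer. Then push the stop arm in until its rubber shoe rests against the tyre, leaving the wheel as it was set, and let go of everything. Do not lift the wheel off its axle, and leave the nut, spanner, bottle and mug where they are.

Things in the scene. Friction and masses are not known exactly. Their poses are not given: they have to be found in the camera images.
- stand: Fixed wheel stand: blue-painted steel base plate 300 x 320 mm, 12 mm thick, lying on the table. Origin on the wheel's axle line at table level; z up; its x axis runs from the axle to the pointer. The plate spans x -135 to 165 mm and y -140 to 180 mm. A bare axle pin (radius 8 mm) rises through the hub to 70 mm above the table. The pointer's post (radius 7 mm, 68 mm high) stands at x = 142 mm, y = 0.
- pointer (a point): Tip of the stand's aluminium pointer, which reaches inwards over the tyre from its post, 65 mm above the table, 95 mm from the axle line in the stand's +x direction. The highest part of the stand but for the axle pin.
- wheel (a joint): Turn of the wheel about the upright axle, rad, growing anticlockwise seen from above, no stop within a turn either way. At 0 (or any whole turn, e.g. 2 pi) the valve stem lies exactly on the line from axle to pointer; it starts anywhere from 0.8 to 5.4. The wheel is stiff: it needs about 0.14 N m (some 2 N at 65 mm from the axle) and stays where it is left.
- hub (a point): Centre of the wheel, on the axle, 38 mm above the table. The wheel lies flat and can be lifted off the pin: black rubber tyre of outer radius 125 mm and 36 mm thick (top 56 mm above the table), grey rim (inner radius 78 mm, 30 to 46 mm high), grey hub (radius 24 mm, top 56 mm high), three spokes and one valve stem.
- spokes: The wheel's grey hub with its three straight spokes (origin at the hub centre, turning with the wheel; its x axis points to the valve stem). Spokes 14 mm wide, 16 mm tall (30 to 46 mm above the table), running from hub to rim at 60, 180 and 300 degrees from the valve stem, anticlockwise. Nothing else is between the spokes but the valve stem, and the base plate is 18 mm below them.
- push_spoke (a point): Point on the middle line of the spoke opposite the valve stem, 65 mm from the axle, at mid height (38 mm above the table).
- valve_tip (a point): Free tip of the brass valve stem (12 mm thick), which sticks inwards from the rim towards the hub midway between two spokes; the tip is 61 mm from the axle, 38 mm above the table.
- stop_arm (a joint): Swing of the aluminium stop arm, rad: 0 when its rubber shoe rests against the tyre (end stop), growing as it swings outwards, anticlockwise from above, up to 1.35. Starts from 0.6 to 1.05. It needs about 0.12 N m and stays where it is left.
- stop_pivot (a point): Upright pivot of the stop arm, at x = -90 mm, y = 150 mm in the stand's frame, 38 mm above the table. The arm is a straight bar 14 mm wide, 16 mm tall (30 to 46 mm above the table), 158 mm from pivot to end; at joint value 0 it lies along the stand's +x axis. The rubber shoe (36 mm long, sticking out 18 mm) is on its side towards the wheel, 90 mm from the pivot; a pin of radius 6 mm stands up to 70 mm above the table on it, 150 mm from the pivot.
- stop_push (a point): Point on the middle line of the stop arm, 110 mm from its pivot, at mid height; push here on the side away from the wheel.
- axle_nut: Loose round steel nut, 28 mm across, 12 mm high, lying on the stand's base plate near a corner. Leave alone. Origin under its centre.
- spanner: Loose steel spanner, lying on the table to the right of the stand. Leave alone.
- oil_bottle: Loose grey bottle 48 mm across, 110 mm high, standing on the table to the right of the stand. Leave alone. Origin under its centre.
- mug: Loose white mug 76 mm across, 85 mm high, standing on the table to the right of the stand. Leave alone. Origin under its centre.

How it is judged:
On the way, in this order (a step that is already met when the one before it is completed fails the run):
1. the fingers push on a spoke (contact force between the fingers and spokes above 0.3 N and value of joint stop_arm above 0.3 rad).
2. the wheel stands with its valve stem at the pointer, the stop arm still swung out (y of valve_tip in the frame of stand between -0.008 and 0.008 m and x of valve_tip in the frame of stand above 0.03 m and velocity of joint wheel between -0.1 and 0.1 rad/s and value of joint stop_arm above 0.3 rad), for 0.2 s.
3. the stop arm's shoe is against the tyre, the valve still at the pointer (y of valve_tip in the frame of stand between -0.008 and 0.008 m and x of valve_tip in the frame of stand above 0.03 m and value of joint stop_arm below 0.06 rad), for 0.2 s.
At the end, for the whole second after the job is handed in: The valve stem's tip is within 8 mm sideways of the line from axle to pointer, on the pointer's side; the wheel is at rest and down on its axle; the stop arm is within 0.06 rad of its end stop against the tyre (all of step 3 and velocity of joint wheel between -0.1 and 0.1 rad/s and height (world z) of hub below 0.046 m); the robot touches nothing.
It fails at once if the wheel is lifted more than 12 mm up its axle (height (world z) of hub above 0.05 m).
It fails at once if the axle nut is moved more than 25 mm (distance of axle_nut from where it was at the start of the episode above 0.025 m).
It fails at once if the spanner is moved more than 25 mm (distance of spanner from where it was at the start of the episode above 0.025 m).
It fails at once if the oil bottle is moved more than 25 mm (distance of oil_bottle from where it was at the start of the episode above 0.025 m).
It fails at once if the mug is moved more than 25 mm (distance of mug from where it was at the start of the episode above 0.025 m).
It also fails if it takes over 58 s, if anything falls off the work surface, if the arm or the gripper's body presses on something with over 40 N, if the wrist force passes 120 N, or if a joint passes its speed limit or range.

## Working session

There is one attempt and no reset: what is moved stays moved. The work goes in short steps, Python scripts to look and compute and a tool call to move; the robot and the scene stay as the last step left them, time stands still between calls to the robot, and variables do not carry over. Pictures are saved under pics/ and viewed, at most 10 in all, crops included, and the job is handed in when it is done.

Besides the shell and the picture viewer there is one more tool, called after "Request:" in YAML: its name, and indented under it one key for each argument. play_rows: Moves the arm, as the interface text tells. Its arguments: {"type":"object","properties":{"deltas":{"type":"array"}},"required":["deltas"]}

```bash
mkdir -p pics; python3 - <<'E'
from workcell import robot, viewer, spot_in
import cv2
s=robot.get_state();print(s['clock'],s['eef_pos'],s['eef_rot'],s['opening'])
for n in('top','scene'):
    im=viewer.get_image(n);cv2.imwrite(f'pics/{n}0.png',im[:,:,::-1])
    c=viewer.calibration(n);print(n,c)
for t in('stand','pointer','hub','valve_tip','stop_arm','axle_nut','push_spoke','spanner','oil_bottle','mug'):
    print(t,[(round(d['p'],2),d['box']) for d in spot_in('top',t)[:2]])
E
```

```text
0.0 [ 0.15490741 -0.52715658  0.30280589] [[ 9.59421524e-01  2.81974761e-01 -7.56725765e-04]
 [ 2.81975759e-01 -9.59418944e-01  2.22731298e-03]
 [-9.79709899e-05 -2.35031033e-03 -9.99997233e-01]] 0.08548394040552891
top {'intrinsics': array([[516.01020729,   0.        , 320.51684089],
       [  0.        , 516.01020729, 243.48786858],
       [  0.        ,   0.        ,   1.        ]]), 'R': array([[ 0.01507121, -0.99957308, -0.02503037],
       [-0.99009168, -0.01142358, -0.13995703],
       [ 0.13961135,  0.02689168, -0.98984115]]), 't': array([-0.11935653,  0.60773385,  0.89044224])}
scene {'intrinsics': array([[483.14385141,   0.        , 314.95995282],
       [  0.        , 483.14385141, 239.91703367],
       [  0.        ,   0.        ,   1.        ]]), 'R': array([[-0.51156073,  0.85890115, -0.02438126],
       [ 0.48926044,  0.26784247, -0.82999074],
       [-0.70634966, -0.43651945, -0.55724404]]), 't': array([ 0.40193968, -0.1878147 ,  1.10814536])}
stand [(0.78, [119.4, 174.7, 249.2, 191.2])]
pointer [(0.66, [119.0, 176.6, 250.1, 188.0])]
hub [(0.56, [209.7, 208.0, 131.4, 137.3])]
valve_tip [(0.7, [204.4, 209.1, 141.1, 138.6])]
stop_arm [(0.57, [115.4, 249.7, 74.6, 66.6])]
axle_nut []
push_spoke [(0.71, [206.1, 207.7, 137.9, 143.3])]
spanner [(0.76, [392.2, 282.7, 34.4, 99.0]), (0.34, [207.1, 208.8, 135.0, 137.6])]
oil_bottle [(0.91, [359.5, 271.7, 29.3, 29.8]), (0.69, [206.2, 209.3, 137.6, 138.3])]
mug [(0.78, [366.9, 214.5, 65.7, 44.8]), (0.18, [118.9, 175.7, 249.9, 189.2])]
```

View pics/top0.png

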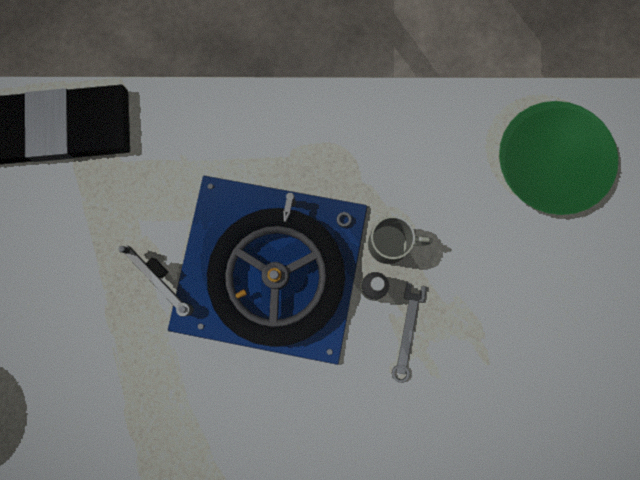

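The top view shows the axle near (274,275), pointer tip near (287,218), orange valve tip near (240,294), stop arm from pivot (182,310) to end (124,249) and nut at (344,219). I'll enlarge it to get accurate positions.

```bash
python3 - <<'E'
import cv2
im=cv2.imread('pics/top0.png')[165:375,105:375]
cv2.imwrite('pics/crop0.png',cv2.resize(im,(771,600),interpolation=cv2.INTER_CUBIC))
E
```

```text
(no output)
```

View pics/crop0.png

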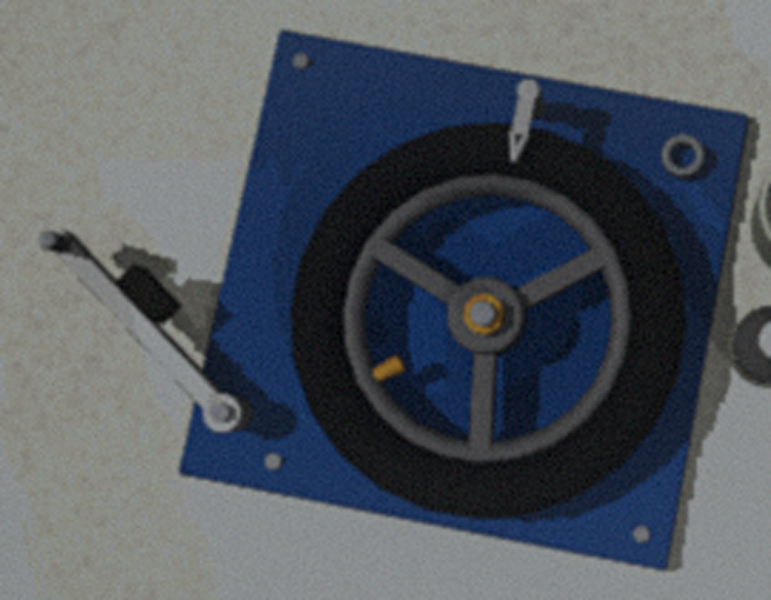

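The crop shows the plate corners at (280,30), (750,118), (672,568), (182,472), axle (482,314), pointer tip (514,160), valve inner end (401,363), pivot (224,411) and arm pin (48,240). I'll fit the stand pose to these points and check the result.

```bash
cat >h.py <<'E'
import numpy as np, cv2
from workcell import robot, viewer
def proj(X,n='top'):
    c=viewer.calibration(n);p=(np.atleast_2d(X)@c['R'].T+c['t'])@c['intrinsics'].T
    return p[:,:2]/p[:,2:]
def unproj(uv,z,n='top'):
    c=viewer.calibration(n);d=c['R'].T@np.linalg.solve(c['intrinsics'],[*uv,1]);o=-c['R'].T@c['t']
    return o+d*(z-o[2])/d[2]
def S(p,stand):
    x,y,a=stand;R=np.array([[np.cos(a),-np.sin(a)],[np.sin(a),np.cos(a)]])
    p=np.atleast_2d(p);return np.c_[p[:,:2]@R.T+[x,y],p[:,2]]
def inv(p,stand):
    x,y,a=stand;R=np.array([[np.cos(a),-np.sin(a)],[np.sin(a),np.cos(a)]])
    return (np.asarray(p)[:2]-[x,y])@R
E
python3 - <<'E'
from h import *
from scipy.optimize import least_squares
px=lambda u,v:np.array([105+(u+.5)/2.8556-.5,165+(v+.5)/2.857-.5])
M=[((165,180,12),(280,30)),((165,-140,12),(750,118)),((-135,-140,12),(672,568)),((-135,180,12),(182,472)),((0,0,70),(482,314)),((95,0,65),(514,160)),((142,0,68),(528,88)),((-90,150,48),(224,411))]
P=np.array([m[0] for m in M])/1000;U=np.array([px(*m[1]) for m in M])
r=least_squares(lambda s:(proj(S(P,s))-U).ravel(),[.5,0,0],loss='soft_l1');s=r.x;print(s.tolist());print((proj(S(P,s))-U).round(1).tolist())
v=inv(unproj(px(401,363),.040),s);print('valve',v,np.linalg.norm(v),np.arctan2(v[1],v[0]))
for q in((377,242),(605,252),(481,450)):
    w=inv(unproj(px(*q),.046),s);print('spoke',np.linalg.norm(w),np.degrees(np.arctan2(w[1],w[0])))
a=inv(unproj(px(48,240),.07),s)-[-.09,.15];print('arm pin',np.linalg.norm(a),np.arctan2(a[1],a[0]))
n=inv(unproj(px(683,155),.024),s);print('nut',n)
for b,z in(((374,286),.11),((392,240),.085)):print(unproj(b,z),inv(unproj(b,z),s))
print('R from base',np.hypot(s[0],s[1]))
E
```

```text
[0.5512900831660458, -0.03236140973264652, -0.1692073800382022]
[[-0.4, -0.9], [0.5, -2.5], [-0.7, 0.5], [-1.0, 0.9], [0.8, -0.9], [0.4, 0.6], [0.4, -0.1], [-0.2, 0.7]]
valve [-0.03946638  0.04897838] 0.06290053073382883 2.2490588532980635
spoke 0.08465290196893842 67.69961642184096
spoke 0.0826075103268153 -51.160557228727434
spoke 0.08374160966850477 -171.96383071982908
arm pin 0.15023741700061546 0.9746929139935055
nut [ 0.12562006 -0.10120012]
[ 0.52986383 -0.20232066  0.11      ] [ 0.00750107 -0.17114019]
[ 0.61055529 -0.23501349  0.085     ] [ 0.09254564 -0.18977759]
R from base 0.5522390937240046
```

View pics/scene0.png

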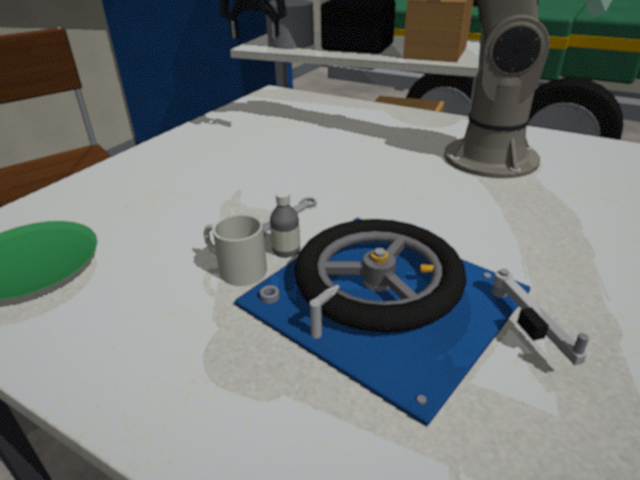

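The scene view agrees: the wheel lies flat, the stop arm is swung out and the mug and bottle stand beyond it. The fit gives a wheel angle of about 128° and an arm value of 0.97 rad. I'll push the spoke at -172° clockwise, because its sector is clear of the valve.

```bash
cat >>h.py <<'E'
ST=(0.5513,-0.0324,-0.1692)
def pose():
    s=robot.get_state();R=s['eef_rot'];return np.array(s['eef_pos']),np.arctan2(R[1,0],R[0,0])
def plan(wps,p=None,a=None,hand=1):
    """wps: (x,y,z,xangle,nrows) in world; prints rows in groups of 5"""
    if p is None:p,a=pose();print('at',p.round(4),round(a,3))
    rows=[]
    for x,y,z,b,n in wps:
        T=np.array([x,y,z]);p0,a0=p.copy(),a
        for i in range(1,n+1):
            d=p0+(T-p0)*i/n-p;c,s=np.cos(a),np.sin(a)
            t=np.round([d@[c,s,0]*100,d@[s,-c,0]*100,-d[2]*100],2)
            w=round(-(a0+(b-a0)*i/n-a),3)
            rows.append([hand,*t.tolist(),w]);p=p+np.array([c*t[0]+s*t[1],s*t[0]-c*t[1],-t[2]*100/100])/100;a-=w
    for i in range(0,len(rows),5):print([rows[i:i+5]])
def finger(phi,r,off,z,st=ST):
    """tool pose for spoke at stand angle phi; off = CCW offset; tool x along tangent"""
    th=phi+st[2];e=np.array([np.cos(th),np.sin(th)]);t=np.array([-e[1],e[0]])
    q=np.array(st[:2])+r*e+off*t
    return q[0],q[1],z,th
E
python3 - <<'E'
from h import *
x,y,z,th=finger(np.radians(-172),.046,.028,.1);print(x,y,th)
plan([(x,y,.25,th-np.pi/2+np.pi+np.pi if False else np.radians(88.3),13),(x,y,.103,np.radians(88.3),5)])
E
```

```text
0.504492172588411 -0.05902756641165113 -3.171166313430247
at [ 0.1551 -0.5277  0.3039] 0.286
[[[1, 3.6, -2.7, 0.41, np.float64(-0.097)], [1, 3.84, -2.34, 0.42, np.float64(-0.096)], [1, 4.04, -1.96, 0.41, np.float64(-0.097)], [1, 4.22, -1.56, 0.42, np.float64(-0.096)], [1, 4.35, -1.15, 0.41, np.float64(-0.097)]]]
[[[1, 4.44, -0.72, 0.42, np.float64(-0.096)], [1, 4.48, -0.3, 0.41, np.float64(-0.097)], [1, 4.5, 0.15, 0.42, np.float64(-0.096)], [1, 4.46, 0.57, 0.41, np.float64(-0.097)], [1, 4.38, 1.0, 0.42, np.float64(-0.097)]]]
[[[1, 4.27, 1.42, 0.41, np.float64(-0.096)], [1, 4.11, 1.83, 0.42, np.float64(-0.097)], [1, 3.91, 2.21, 0.41, np.float64(-0.096)], [1, 0.0, 0.0, 2.94, np.float64(-0.0)], [1, 0.0, 0.0, 2.94, np.float64(-0.0)]]]
[[[1, 0.0, 0.0, 2.94, np.float64(-0.0)], [1, 0.0, 0.0, 2.94, np.float64(-0.0)], [1, 0.0, 0.0, 2.94, np.float64(-0.0)]]]
```

Request:
play_rows:
  deltas:
    - [[1,3.6,-2.7,0.4,-0.097],[1,3.85,-2.35,0.4,-0.097],[1,4.05,-1.95,0.4,-0.097],[1,4.2,-1.55,0.4,-0.097],[1,4.35,-1.15,0.4,-0.097]]

```text
clock: 1.23
eef_pos: [0.2902, -0.3463, 0.2841]
eef_rot: [[0.715, 0.699, 0.001], [0.699, -0.715, -0.001], [-0.0, 0.001, -1.0]]
force: [-0.1, 0.7, 0.5]
opening: -0.0001
finger_force: 0.0
```

Request:
play_rows:
  deltas:
    - [[1,4.45,-0.7,0.4,-0.097],[1,4.5,-0.3,0.4,-0.097],[1,4.5,0.15,0.4,-0.097],[1,4.45,0.55,0.4,-0.097],[1,4.4,1.0,0.4,-0.097]]

```text
clock: 1.85
eef_pos: [0.4242, -0.1654, 0.2641]
eef_rot: [[0.307, 0.952, 0.001], [0.952, -0.307, -0.001], [-0.0, 0.001, -1.0]]
force: [0.1, -1.6, -0.4]
opening: -0.0002
finger_force: 0.0
```

Request:
play_rows:
  deltas:
    - [[1,4.25,1.4,0.4,-0.097],[1,4.1,1.8,0.4,-0.097],[1,3.9,2.2,0.4,-0.097],[1,0,0,0,0],[1,0,0,0,0]]

```text
clock: 2.48
eef_pos: [0.5026, -0.0588, 0.2518]
eef_rot: [[0.025, 1.0, -0.001], [1.0, -0.025, -0.001], [-0.001, -0.001, -1.0]]
force: [-0.0, 0.3, -0.5]
opening: -0.0001
finger_force: 0.0
```

```bash
python3 - <<'E'
from h import *
s=robot.get_state();print(s['joint_pos'],s['force'],s['opening'])
x,y,z,th=finger(np.radians(-172),.046,.028,.1)
plan([(x,y,.14,np.radians(88.3),3),(x,y,.103,np.radians(88.3),2)])
im=viewer.get_image('top');cv2.imwrite('pics/top1.png',cv2.resize(im[165:375,105:375,::-1],(771,600)))
E
```

```text
[ 0.52067783  0.30611743 -0.54823276  1.6965172   0.17101223  1.187429
 -0.09575006] [-0.02335413  0.30704385 -0.46919428] -7.141934590853862e-05
at [ 0.5026 -0.0588  0.2518] 1.546
[[[1, -0.01, 0.06, 3.73, np.float64(0.002)], [1, -0.0, 0.06, 3.72, np.float64(0.001)], [1, -0.01, 0.07, 3.73, np.float64(0.002)], [1, 0.0, -0.0, 1.85, np.float64(0.0)], [1, 0.0, -0.0, 1.85, np.float64(0.0)]]]
```

View pics/top1.png

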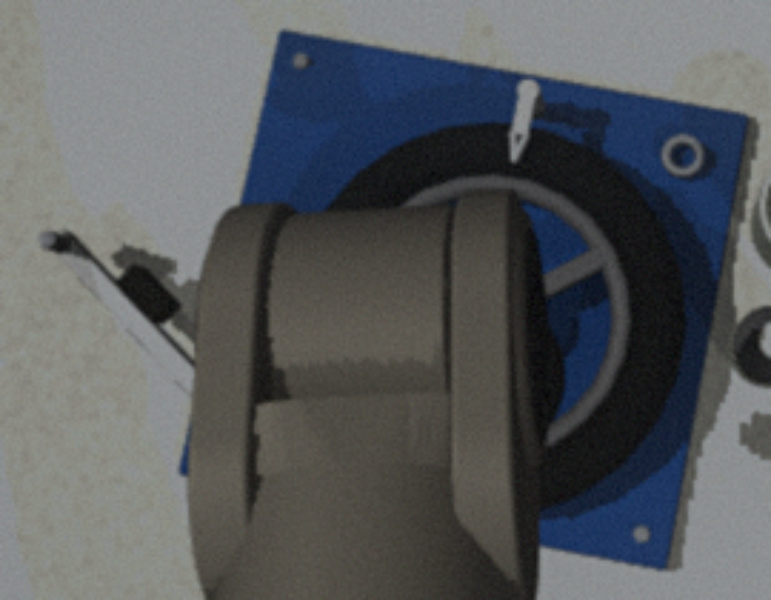

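The arm hides the spokes in this view. The wheel stand hasn't moved and the pose matches the plan, so I'll descend.

Request:
play_rows:
  deltas:
    - [[1,0,0.06,3.7,0],[1,0,0.06,3.7,0],[1,0,0.06,3.7,0],[1,0,0,1.9,0],[1,0,0,1.9,0]]

```text
clock: 3.15
eef_pos: [0.504, -0.0604, 0.1022]
eef_rot: [[0.027, 1.0, -0.001], [1.0, -0.027, -0.001], [-0.001, -0.001, -1.0]]
force: [-0.1, -0.5, 0.3]
opening: 0.0002
finger_force: 0.0
```

```bash
python3 - <<'E'
from h import *
s=robot.get_state();print(s['force'])
# push: spoke angle -172 -> -300 (deg), contact offset 18 mm
f=lambda d:(lambda q:(q[0],q[1],.103,q[3]+np.pi*1.5))(finger(np.radians(d),.046,.018,.1))
p,a=pose();print([(f(d)) for d in(-172,)][0],p,a)
w=[f(-172)+(2,)]+[f(d)+(1,) for d in np.arange(-180,-285,-8)]
plan(w)
E
```

```text
[-0.10525321 -0.47797252  0.3165335 ]
(np.float64(0.5047878660800956), np.float64(-0.04903193909972241), 0.103, np.float64(1.5412226669544427)) [ 0.50401026 -0.06038132  0.10216205] 1.5433391791016724
at [ 0.504  -0.0604  0.1022] 1.543
[[[1, 0.57, 0.02, -0.04, np.float64(0.001)], [1, 0.57, 0.03, -0.04, np.float64(0.001)], [1, 0.65, -0.21, -0.0, np.float64(0.14)], [1, 0.66, -0.21, -0.0, np.float64(0.139)], [1, 0.66, -0.2, -0.0, np.float64(0.14)]]]
[[[1, 0.66, -0.21, -0.0, np.float64(0.14)], [1, 0.66, -0.2, -0.0, np.float64(0.139)], [1, 0.65, -0.21, -0.0, np.float64(0.14)], [1, 0.66, -0.2, -0.0, np.float64(0.14)], [1, 0.66, -0.21, -0.0, np.float64(0.139)]]]
[[[1, 0.66, -0.21, -0.0, np.float64(0.14)], [1, 0.65, -0.2, -0.0, np.float64(0.139)], [1, 0.66, -0.21, -0.0, np.float64(0.14)], [1, 0.66, -0.2, -0.0, np.float64(0.14)], [1, 0.66, -0.21, -0.0, np.float64(0.139)]]]
[[[1, 0.65, -0.2, -0.0, np.float64(0.14)]]]
```

Request:
play_rows:
  deltas:
    - [[1,0.57,0,0,0],[1,0.57,0.05,0,0],[1,0.65,-0.21,0,0.14],[1,0.65,-0.21,0,0.14],[1,0.65,-0.21,0,0.14]]

```text
clock: 3.78
eef_pos: [0.5025, -0.0284, 0.1039]
eef_rot: [[0.435, 0.9, 0.001], [0.9, -0.435, -0.003], [-0.002, 0.002, -1.0]]
force: [-0.7, -3.9, -0.7]
opening: 0.0
finger_force: 1.6
```

```bash
python3 - <<'E'
from h import *
f=lambda d:(lambda q:(q[0],q[1],.103,q[3]+np.pi*1.5))(finger(np.radians(d),.046,.018,.1))
s=robot.get_state();print(s['force'],f(-196),pose())
E
```

```text
[-0.68431314 -3.94386349 -0.73988861] (np.float64(0.5020442322549448), np.float64(-0.028675843203465803), 0.103, np.float64(1.1223436464758039)) (array([ 0.50247355, -0.02839694,  0.10387777]), np.float64(1.1208928304544667))
```

Contact is made, with 3.9 N opposing the push, and the finger is tracking well. I'll continue along the arc to about -276°.

Request:
play_rows:
  deltas:
    - [[1,0.66,-0.21,0,0.14],[1,0.66,-0.2,0,0.14],[1,0.65,-0.21,0,0.14],[1,0.66,-0.2,0,0.14],[1,0.66,-0.21,0,0.14]]

```text
clock: 4.4
eef_pos: [0.5157, 0.0028, 0.1037]
eef_rot: [[0.913, 0.409, -0.001], [0.409, -0.913, -0.002], [-0.002, 0.002, -1.0]]
force: [-2.2, -2.5, 0.0]
opening: -0.0001
finger_force: 1.5
```

Request:
play_rows:
  deltas:
    - [[1,0.66,-0.21,0,0.14],[1,0.66,-0.2,0,0.14],[1,0.65,-0.21,0,0.14],[1,0.66,-0.2,0,0.14],[1,0.66,-0.21,0,0.14]]

```text
clock: 5.03
eef_pos: [0.5454, 0.0185, 0.1035]
eef_rot: [[0.962, -0.274, -0.003], [-0.274, -0.962, -0.001], [-0.003, 0.002, -1.0]]
force: [-3.8, -1.4, 1.2]
opening: -0.0001
finger_force: 1.4
```

```bash
python3 - <<'E'
from h import *
f=lambda d:(lambda q:(q[0],q[1],.103,q[3]+np.pi*1.5))(finger(np.radians(d),.046,.018,.1))
s=robot.get_state();print(s['force'],f(-276),pose())
from workcell import spot_in
for n in('top','scene'):
  im=viewer.get_image(n)
  cv2.imwrite(f'pics/{n}2.png',cv2.resize(im[165:375,250:520,::-1] if n=='scene' else im[165:375,105:375,::-1],(771,600)))
  for t in('valve_tip',):print(n,[(round(d['p'],2),d['box']) for d in spot_in(n,t)[:2]])
E
```

```text
[-3.80368568 -1.35626392  1.20826052] (np.float64(0.5464144041781456), np.float64(0.016754154996963158), 0.103, np.float64(-0.2739197551196595)) (array([0.54536176, 0.01851496, 0.10346724]), np.float64(-0.2778238754583778))
top [(0.89, [225.4, 212.3, 118.4, 137.7])]
scene [(0.8, [293.3, 219.9, 175.2, 112.6])]
```

View pics/scene2.png

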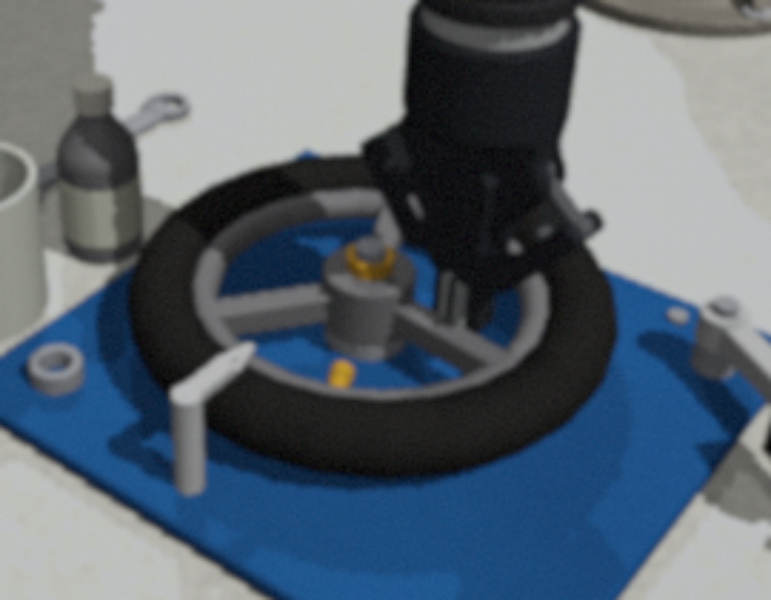

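The wheel has turned; the orange valve is near crop pixel (342,375) and the pointer tip near (250,348). Next I'll measure the valve from its colour and work out the remaining turn.

```bash
cat >>h.py <<'E'
def valve(n):
    im=viewer.get_image(n);h=cv2.cvtColor(im,cv2.COLOR_RGB2HSV)
    m=cv2.inRange(h,(8,120,60),(30,255,255));k,l,st,c=cv2.connectedComponentsWithStats(m)
    for i in range(1,k):
        if st[i,4]>8:
            v=inv(unproj(c[i],.040,n),ST)
            if .03<np.hypot(*v)<.1:print(n,c[i].round(1),st[i,4],'r',np.hypot(*v).round(4),'deg',np.degrees(np.arctan2(v[1],v[0])).round(1))
E
python3 - <<'E'
from h import *
valve('top');valve('scene')
print('pointer px scene',proj(S([[.095,0,.065]],ST),'scene'),'crop',(proj(S([[.095,0,.065],[0,0,.07]],ST),'scene')-[250,165])*2.856)
p,a=pose()
f=lambda d:(lambda q:(q[0],q[1],.103,q[3]+np.pi*1.5))(finger(np.radians(d),.046,.018,.1))
E
```

```text
top [267.3 237.8] 54 r 0.0698 deg 24.7
scene [368.9 295.7] 54 r 0.0662 deg 24.9
pointer px scene [[336.83126044 286.00989768]] crop [[247.99007981 345.60426776]
 [365.26115093 244.06533696]]
```

Request:
play_rows:
  deltas:
    - [[1,0.41,-0.14,0,0.087],[1,0.41,-0.14,0,0.087],[1,0.41,-0.14,0,0.087],[1,0.41,-0.14,0,0.087],[1,0,0,0,0]]

```text
clock: 5.95
eef_pos: [0.5637, 0.0181, 0.103]
eef_rot: [[0.814, -0.58, -0.0], [-0.58, -0.814, 0.001], [-0.0, -0.001, -1.0]]
force: [-1.1, 0.5, -0.4]
opening: -0.0001
finger_force: 0.7
```

```bash
python3 - <<'E'
from h import *
valve('top');valve('scene');print(robot.get_state()['force'])
E
```

```text
top [280.1 237. ] 53 r 0.0694 deg 5.3
scene [353.8 291.4] 62 r 0.0659 deg 5.7
[-1.96488083  0.84590477  0.69426249]
```

Request:
play_rows:
  deltas:
    - [[1,0.23,-0.08,0,0.048],[1,0.23,-0.08,0,0.048],[1,0,0,0,0]]

```text
clock: 6.42
eef_pos: [0.5683, 0.0167, 0.1029]
eef_rot: [[0.755, -0.656, -0.0], [-0.656, -0.755, 0.001], [-0.001, -0.0, -1.0]]
force: [-1.9, 1.8, 1.0]
opening: 0.0001
finger_force: 1.1
```

```bash
python3 - <<'E'
from h import *
valve('top');valve('scene');print(robot.get_state()['force'])
E
```

```text
top [283.7 237.7] 52 r 0.069 deg -0.1
scene [350.4 289.4] 71 r 0.0651 deg 0.4
[-1.90532665  1.18245992  1.10354872]
```

The valve is at the pointer within half a degree. Now I'll back off, rise and plan the stop-arm push.

Request:
play_rows:
  deltas:
    - [[1,-0.4,0,0,0],[1,-0.4,0,0,0],[1,0,0,-3,0],[1,0,0,-4,0],[1,0,0,-4,0]]

```text
clock: 7.15
eef_pos: [0.5624, 0.021, 0.214]
eef_rot: [[0.754, -0.657, 0.001], [-0.657, -0.754, -0.001], [0.001, 0.0, -1.0]]
force: [0.5, 0.3, -0.4]
opening: 0.0
finger_force: 0.0
```

```bash
cat >>h.py <<'E'
PV=(*S([[-.09,.15,0]],ST)[0][:2],ST[2])
E
python3 - <<'E'
from h import *
valve('scene')
x,y,z,th=finger(.975,.110,.036,.103,PV);print(x,y,th,np.hypot(x,y))
plan([(x,y,.21,th,10),(x,y,.105,th,4)])
E
```

```text
scene [350.1 289.9] 59 r 0.0662 deg 0.5
0.5380532142346618 0.23489698975070122 0.8058 0.587092715967582
at [0.5657 0.0212 0.2204] -0.717
[[[1, -1.61, -1.43, 0.1, np.float64(-0.152)], [1, -1.38, -1.66, 0.11, np.float64(-0.153)], [1, -1.11, -1.84, 0.1, np.float64(-0.152)], [1, -0.82, -2.0, 0.11, np.float64(-0.152)], [1, -0.5, -2.09, 0.1, np.float64(-0.153)]]]
[[[1, -0.18, -2.15, 0.1, np.float64(-0.152)], [1, 0.14, -2.15, 0.11, np.float64(-0.152)], [1, 0.47, -2.1, 0.1, np.float64(-0.152)], [1, 0.79, -2.01, 0.1, np.float64(-0.153)], [1, 1.08, -1.87, 0.11, np.float64(-0.152)]]]
[[[1, -0.0, 0.0, 2.62, np.float64(-0.0)], [1, -0.0, 0.0, 2.63, np.float64(-0.0)], [1, -0.0, 0.0, 2.62, np.float64(-0.0)], [1, -0.0, 0.0, 2.63, np.float64(-0.0)]]]
```

Request:
play_rows:
  deltas:
    - [[1,-1.6,-1.45,0.1,-0.152],[1,-1.4,-1.65,0.1,-0.152],[1,-1.1,-1.85,0.1,-0.152],[1,-0.8,-2.0,0.1,-0.152],[1,-0.5,-2.1,0.1,-0.152]]

```text
clock: 7.82
eef_pos: [0.5491, 0.1287, 0.2078]
eef_rot: [[0.999, 0.048, 0.001], [0.048, -0.999, -0.0], [0.001, 0.0, -1.0]]
force: [-0.6, 0.3, 0.5]
opening: 0.0001
finger_force: 0.0
```

Request:
play_rows:
  deltas:
    - [[1,-0.2,-2.15,0.1,-0.152],[1,0.15,-2.15,0.1,-0.152],[1,0.45,-2.1,0.1,-0.152],[1,0.8,-2.0,0.1,-0.152],[1,1.1,-1.85,0.1,-0.152]]

```text
clock: 8.45
eef_pos: [0.5357, 0.2356, 0.2028]
eef_rot: [[0.691, 0.723, 0.001], [0.723, -0.691, -0.0], [0.001, 0.001, -1.0]]
force: [0.5, 0.2, 0.3]
opening: -0.0002
finger_force: 0.0
```

```bash
python3 - <<'E'
from h import *
valve('top')
im=viewer.get_image('top');cv2.imwrite('pics/top3.png',cv2.resize(im[165:375,85:355,::-1],(771,600)))
x,y,z,th=finger(.975,.110,.036,.103,PV)
plan([(x,y,.105,th,4)])
E
```

```text
top [283.6 237.6] 49 r 0.0691 deg -0.1
at [0.5345 0.2384 0.2028] 0.808
[[[1, -0.0, 0.13, 2.44, np.float64(0.0)], [1, -0.0, 0.12, 2.45, np.float64(0.001)], [1, -0.01, 0.13, 2.44, np.float64(0.0)], [1, 0.0, 0.12, 2.45, np.float64(0.001)]]]
```

View pics/top3.png

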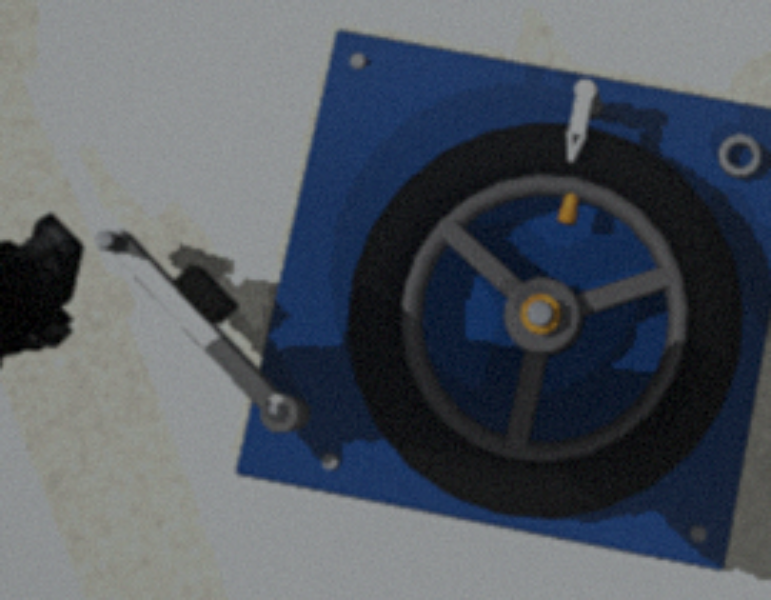

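The valve at (568,208) lines up with the pointer tip at (572,160), and the gripper is on the outer side of the stop arm. Descend and sweep the arm in.

Request:
play_rows:
  deltas:
    - [[1,0,0.1,2.4,0],[1,0,0.1,2.4,0],[1,0,0.1,2.4,0],[1,0,0.1,2.5,0],[1,0,0,0,0]]

```text
clock: 9.18
eef_pos: [0.5374, 0.2299, 0.1038]
eef_rot: [[0.697, 0.717, -0.004], [0.717, -0.697, -0.004], [-0.005, -0.001, -1.0]]
force: [-0.7, -0.3, 0.5]
opening: -0.0002
finger_force: 0.0
```

```bash
python3 - <<'E'
from h import *
print(robot.get_state()['force'])
f=lambda q:(lambda t:(t[0],t[1],.104,t[3]))(finger(q,.110,.0215,.1,PV))
plan([f(.975)+(2,)]+[f(.975-.09*i)+(1,) for i in range(1,11)])
E
```

```text
[-0.67230103 -0.2790061   0.49286768]
at [0.5374 0.2299 0.1038] 0.799
[[[1, 0.21, 0.57, -0.01, np.float64(-0.003)], [1, 0.2, 0.58, -0.01, np.float64(-0.003)], [1, 0.15, 1.0, -0.0, np.float64(0.09)], [1, 0.15, 0.99, -0.0, np.float64(0.09)], [1, 0.15, 1.0, -0.0, np.float64(0.09)]]]
[[[1, 0.15, 1.0, -0.0, np.float64(0.09)], [1, 0.15, 0.99, -0.0, np.float64(0.09)], [1, 0.15, 1.0, -0.0, np.float64(0.09)], [1, 0.15, 1.0, -0.0, np.float64(0.09)], [1, 0.15, 1.0, -0.0, np.float64(0.09)]]]
[[[1, 0.14, 0.99, -0.0, np.float64(0.09)], [1, 0.15, 1.0, -0.0, np.float64(0.09)]]]
```

Request:
play_rows:
  deltas:
    - [[1,0.2,0.57,0,0],[1,0.2,0.57,0,0],[1,0.15,1.0,0,0.09],[1,0.15,1.0,0,0.09],[1,0.15,1.0,0,0.09]]

```text
clock: 9.8
eef_pos: [0.5733, 0.2081, 0.1073]
eef_rot: [[0.863, 0.505, 0.002], [0.505, -0.863, 0.001], [0.002, -0.0, -1.0]]
force: [-1.7, 0.3, 1.3]
opening: 0.0001
finger_force: 0.7
```

Request:
play_rows:
  deltas:
    - [[1,0.15,1.0,0,0.09],[1,0.15,1.0,0,0.09],[1,0.15,1.0,0,0.09],[1,0.15,1.0,0,0.09],[1,0,0,0,0]]

```text
clock: 10.42
eef_pos: [0.5945, 0.1723, 0.1069]
eef_rot: [[0.985, 0.171, 0.002], [0.171, -0.985, -0.0], [0.002, 0.001, -1.0]]
force: [0.3, -0.7, -0.4]
opening: -0.0002
finger_force: 0.0
```

```bash
cat >>h.py <<'E'
def arm():
    from workcell import trace
    im=viewer.get_image('scene')
E
python3 - <<'E'
from h import *
valve('scene');s=robot.get_state();print(s['force'])
im=viewer.get_image('scene')
for q in (0,.1,.2,.3,.4):print(q,(proj(S([[-.09+.15*np.cos(q),.15+.15*np.sin(q),.07]],ST),'scene')-[320,165])*2.856)
cv2.imwrite('pics/scene4.png',cv2.resize(im[165:375,320:590,::-1],(771,600)))
f=lambda q:(lambda t:(t[0],t[1],.104,t[3]))(finger(q,.110,.0215,.1,PV));print(f(.345),pose())
E
```

```text
scene [350.3 289.4] 76 r 0.0651 deg 0.2
[1.34687235 0.63319575 0.38515997]
0 [[383.42510729 438.27091851]]
0.1 [[417.80524774 453.18374822]]
0.2 [[454.40123353 466.31570068]]
0.3 [[492.71511203 477.3942774 ]]
0.4 [[532.18041724 486.17700893]]
(np.float64(0.5923885943626648), np.float64(0.17102057814078078), 0.104, 0.17579999999999998) (array([0.59378006, 0.17338919, 0.10652122]), np.float64(0.17391755411963972))
```

View pics/scene4.png

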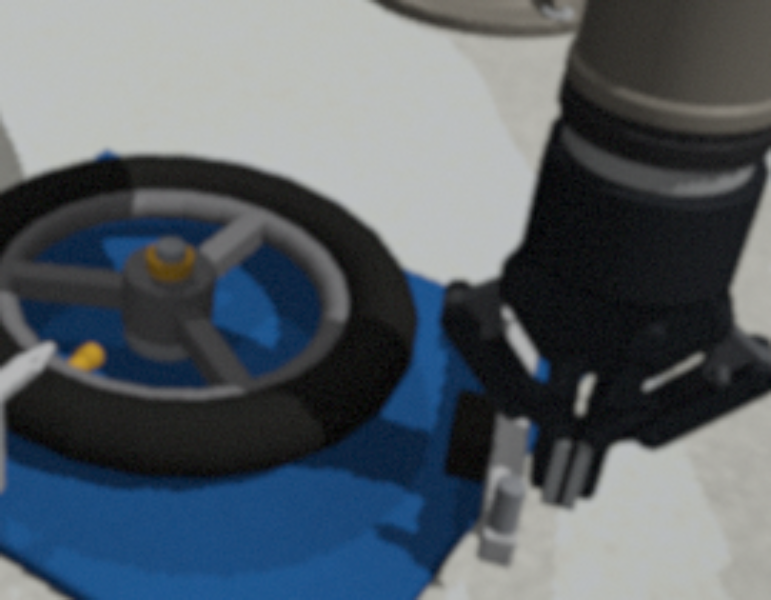

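The arm is at about 0.33 rad, with its pin top near (510,482), and the wheel still reads 0.2°. I'll keep pushing, more slowly.

Request:
play_rows:
  deltas:
    - [[1,0.15,1.0,0.1,0.09],[1,0.15,1.0,0.1,0.09],[1,0.1,0.6,0,0.05],[1,0.05,0.4,0,0.03],[1,0,0,0,0]]

```text
clock: 11.15
eef_pos: [0.6001, 0.1436, 0.104]
eef_rot: [[0.996, -0.087, 0.0], [-0.087, -0.996, -0.0], [0.0, 0.0, -1.0]]
force: [0.4, -0.0, -0.3]
opening: -0.0001
finger_force: 0.0
```

```bash
python3 - <<'E'
from h import *
valve('scene');s=robot.get_state();print(s['force'])
f=lambda q:(lambda t:(t[0],t[1],.104,t[3]))(finger(q,.110,.0215,.1,PV));print(f(.08),f(0),pose())
E
```

```text
scene [350.2 289.5] 81 r 0.0654 deg 0.1
[-0.70464305 -0.07873289  0.25104298]
(np.float64(0.5993222250045124), np.float64(0.142228943457605), 0.104, -0.08919999999999999) (np.float64(0.599893937312412), np.float64(0.1332830687079321), 0.104, -0.1692) (array([0.59987434, 0.14363469, 0.10385097]), np.float64(-0.08648458864282504))
```

Request:
play_rows:
  deltas:
    - [[1,0.05,0.3,0,0.03],[1,0.05,0.3,0,0.03],[1,0,0.2,0,0.02],[1,0,0,0,0]]

```text
clock: 11.7
eef_pos: [0.6001, 0.1352, 0.1038]
eef_rot: [[0.986, -0.167, -0.0], [-0.167, -0.986, -0.001], [-0.0, 0.001, -1.0]]
force: [1.5, -0.0, 0.4]
opening: 0.0001
finger_force: 0.1
```

```bash
python3 - <<'E'
from h import *
valve('scene');s=robot.get_state();print(s['force'],pose())
im=viewer.get_image('scene')
for q in (0,.05,.1):print(q,(proj(S([[-.09+.15*np.cos(q),.15+.15*np.sin(q),.07]],ST),'scene')-[370,240])*5)
cv2.imwrite('pics/scene5.png',cv2.resize(im[240:360,370:530,::-1],(800,600)))
E
```

```text
scene [350.1 289.5] 81 r 0.0655 deg 0.2
[ 0.34424587 -0.00737508 -0.5158988 ] (array([0.60006371, 0.1352466 , 0.1038463 ]), np.float64(-0.1674853163632316))
0 [[421.26244273 392.2810198 ]]
0.05 [[450.82290538 405.69336053]]
0.1 [[481.45176425 418.38891495]]
```

View pics/scene5.png

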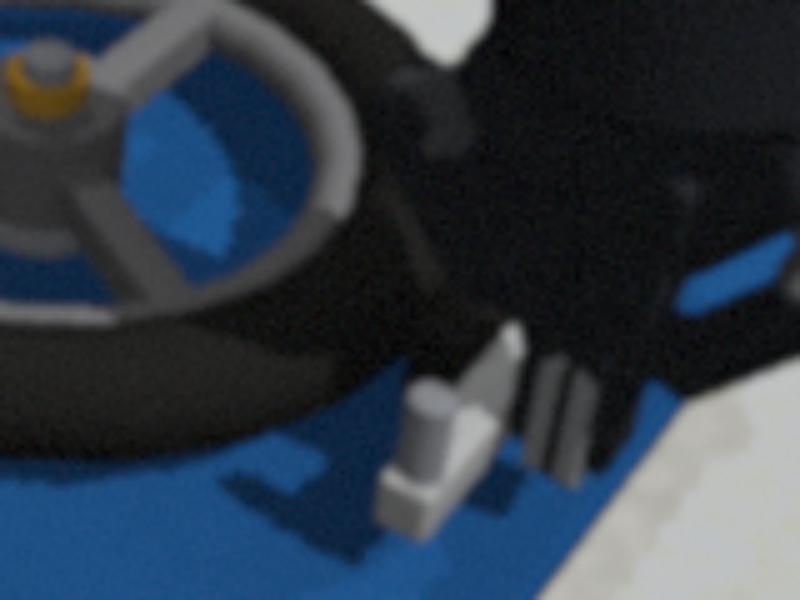

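The pin top is at (431,392), against a predicted (421,392) at zero, so the arm is nearly closed. I'll push gently in small steps until the force rises.

Request:
play_rows:
  deltas:
    - [[1,0,0.15,0,0],[1,0,0.15,0,0]]

```text
clock: 12.05
eef_pos: [0.5998, 0.1341, 0.1039]
eef_rot: [[0.986, -0.166, 0.001], [-0.166, -0.986, 0.002], [0.0, -0.002, -1.0]]
force: [1.1, 4.2, -2.0]
opening: 0.0002
finger_force: 2.0
```

Request:
play_rows:
  deltas:
    - [[1,0,0.1,0,0],[1,0,0,0,0]]

```text
clock: 12.3
eef_pos: [0.5997, 0.134, 0.104]
eef_rot: [[0.986, -0.165, 0.001], [-0.165, -0.986, 0.003], [0.001, -0.003, -1.0]]
force: [2.0, 5.6, -2.5]
opening: -0.0
finger_force: 2.5
```

```bash
python3 - <<'E'
from h import *
valve('scene')
for i in range(3):
  viewer.get_image('top');s=robot.get_state();print(s['force'],s['finger_force'],s['eef_pos'])
E
```

```text
scene [350.2 289.5] 82 r 0.0655 deg 0.2
[ 2.12092092  3.79486962 -2.4042317 ] 2.4637190625071526 [0.59969517 0.13397866 0.10395115]
[ 1.58980908  4.43274915 -3.16887146] 2.4626713315956295 [0.59969212 0.13399659 0.10394697]
[ 1.437143    3.92262523 -2.06357662] 2.461315873079002 [0.59968349 0.13399288 0.1039443 ]
```

The force has risen at the end stop, so the shoe is seated, and the wheel hasn't moved. Back off, rise and check.

Request:
play_rows:
  deltas:
    - [[1,0,-0.4,0,0],[1,0,-1.0,0,0],[1,0,-1.5,0,0],[1,0,0,-3,0],[1,0,0,-4,0]]

```text
clock: 13.12
eef_pos: [0.6033, 0.1615, 0.1733]
eef_rot: [[0.986, -0.165, -0.004], [-0.165, -0.986, -0.001], [-0.003, 0.001, -1.0]]
force: [0.3, 0.1, -0.5]
opening: -0.0002
finger_force: 0.0
```

Request:
play_rows:
  deltas:
    - [[1,0,-3.0,-4,0],[1,0,-4,0,0],[1,0,-4,0,0],[1,0,0,0,0],[1,0,0,0,0]]

```text
clock: 13.75
eef_pos: [0.6224, 0.269, 0.2135]
eef_rot: [[0.986, -0.166, -0.0], [-0.166, -0.986, -0.001], [-0.0, 0.002, -1.0]]
force: [-0.0, 0.3, 0.1]
opening: -0.0001
finger_force: 0.0
```

```bash
python3 - <<'E'
from h import *
valve('scene');valve('top')
im=viewer.get_image('top');cv2.imwrite('pics/top6.png',cv2.resize(im[165:375,105:375,::-1],(771,600)))
print((proj(S([[.06,.15,.07]],ST))-[105,165])*2.856)
E
```

```text
scene [350.1 289.5] 83 r 0.0656 deg 0.1
top [283.7 237.6] 51 r 0.0692 deg -0.2
[[265.40626413 171.41140036]]
```

View pics/top6.png

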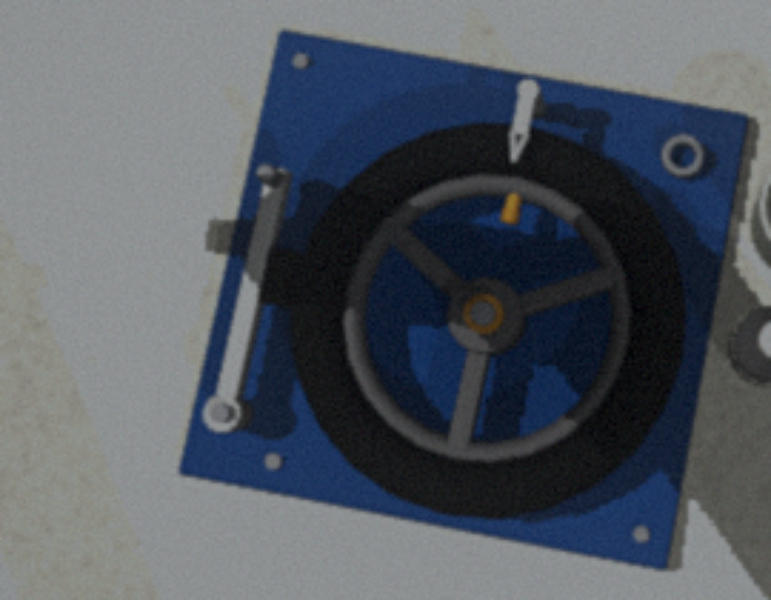

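The stop-arm pin is at (266,172), against a predicted (265,171) for zero. The shoe touches the tyre, the valve at (511,208) points at the pointer, and the robot is clear.

```bash
python3 -c "
from workcell import job;print(job.close_job())"
```

```text
the job is handed in; nothing more can be done
None
```

I turned the wheel until its valve stem was within about 0.2° of the pointer, pushed the stop arm in until its shoe rested against the tyre, moved the robot clear of everything and handed the job in; no verdict came back.

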